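# Lock the vial rotator's tilted disc with its pin

## Robot

A 7-joint arm with a two-finger parallel gripper is mounted at the origin on a cart in front of the work surface, level with it; the furniture and walls round the work are solid. World frame = base frame: x ahead of the robot, y to its left, z up, the work surface at z = 0. Lengths are in mm, angles in rad, forces in N, time in s.
With the tool pointing down it reaches from about 425 to 925 mm from the base axis. Payload 6.8 kg.
Tool frame: the origin (TCP) lies midway between the tips of the shut fingers; the grasp point (between the pads) lies 19 mm behind it (arm.pinch_z is the distance from the TCP to the grasp point, in mm); z points along the fingers, y is the line along which they close (so a half turn about z gives the same grasp; the last joint's range is limited). The gripper opens to 85 mm and grips with 20 to 120 N. Pads are 22 mm wide; open, the fingers measure 114 mm over their backs; the gripper's body (76 mm by 85 mm) begins 54 mm behind the grasp point. The pads swing forward as they close: fully open they stand 13 mm farther back than shut.
Start: joints at [1.238, 0.477, 0.022, 1.555, -0.011, 1.109, -0.083], TCP at [150.473, -658.031, 231.308] pointing down, gripper open.
Joint ranges: [-2.96, 2.96], [-0.34, 2.1], [-1.41, 1.46], [0.24, 2.44], [-1.37, 4.51], [0.17, 1.92], [-2.96, 2.96]. Speed limits (rad/s): [2.39, 2.39, 3.14, 3.14, 3.14, 3.14, 3.14].

## Interface

Orientations are given as a unit quaternion [x, y, z, w].
In Python, from cell import get_obs, optics, workorder, arm gives the robot as it stands. The module is installed in compiled form; this text tells all that it offers.
- The arm moves only by the shell command python3 -m inch 'ROWS' [FORCE]. ROWS is JSON, a list that holds one entry, the list of rows, each a list of 5 numbers: the shift along the world's x, y, z in m, then the turn about the world's z in degrees, then the closure, from -1 (fully open) to 1 (shut). A call has 1 to 12 rows; each row shifts and turns the commanded pose from where the row before left it; what a row does not reach is not made up. A row lasts 1/12 s, in which the tool goes at most 41.7 mm and 7.16 degrees, less where a joint would pass 70% of its speed; a pose out of reach is approached as far as the arm can. A call is refused whole if a number of a shift passes 0.0417 or a number of a turn 7.16, either way. A call with a gripper value outside its range is refused whole. The fingers move at their own pace and stop on an object; FORCE is the grip in N (left out, the last holds). Time passes only in rows, so rows that do not move let the fingers close. It gives the time, the measured TCP pose, the force, the opening and the grip force at its end, in the units of the state.
- get_obs(): the state, without advancing time (a new reading comes with each control period).
- optics.read_camera(name): name is "scene" or "side" or "wrist"; returns a dict with "img" (480x640x3 uint8, blue, green, red), "depth" (480x640 float32, mm along the optical axis (not along the pixel's ray), 0 where there is no reading), "intrinsics" (3x3 intrinsics, pixels), "pose" (4x4, takes a point from camera to world coordinates). Camera axes: x right, y up, looking along -z (the intrinsics and any distortion apply to the point x, -y, -z); pixel columns grow to the right and rows downward; lengths in mm; the calibration is good to about 2 mm. A picture is of the moment at which its call begins.
- workorder.job_done(): hands the job in; it is judged then, once.
The state is a dict: "clock": time; "q": joint angles; "dq": joint speeds; "tau": joint torques, N m; "ee_pos": TCP position; "tool_rot": TCP orientation; "ft_force": force on the tool from outside, world axes, zero at the start; "moment": the same for the moment, N m; "width": finger opening in mm; "gripper_force": force on a finger pad.
Only numpy, scipy, OpenCV 4.12 (cv2) and the standard library are available. Lean on these libraries where they do the work, as an engineer would, in place of code of your own. Each camera call takes 0.05 s, during which the arm holds its last target. There are 200 camera calls.

## Task

Lock the vial rotator so that its disc cannot turn while it is reloaded: take the red-headed locking pin from its stand, put it through the red-ringed hole of the tilted disc, and bring the disc round until the pin drops into the hidden hole of the lock ring underneath. Push the pin fully home, its collar flat on the disc, and let go of it; do not ram it, and leave everything else as it stands.

Things in the scene. Friction and masses are not known exactly. Their poses are not given: they have to be found in the camera images.
- lock_pin_grip (a point): locking pin, loose, upright in the stand: red block head 26 x 16 x 26 mm (x, y, z of this frame; grip it across y). This point is the head's centre; z runs along the pin, away from its nose. Below the head a 14 mm red neck, then a 22 mm collar, its underside 47 mm below this point, then the 10 mm shaft, ending 83 mm below this point, its last 6 mm tapering to 4.4 mm. About 90 g
- lock_pin_seat (a point): centre of the underside of the locking pin's collar, on the pin's axis; same axes
- lock_pin_tip (a point): centre of the end of the locking pin's nose; same axes
- hub_key_grip (a point): centre of the black block head (26 x 16 x 26 mm) of the hub key, a similar loose pin that stands in the other hole of the stand and is to stay there
- stand_top (a point): middle of the top of the fixed grey pin stand, 110 x 46 x 46 mm (x, y, z); two upright holes, 15 mm wide, 30 mm to either side of this point along x; either pin may be in either hole, its collar resting on the top
- disc_centre (a point): on the rotator: centre of the disc's upper face. This frame is upright (z up, -x to the rotator's front). The disc's axis passes here and leans 35 degrees from vertical towards the front (-x). The disc is 184 mm across, 12 mm thick; a black hub nut, 30 mm across, stands 18 mm out of its face, and so do six vials round its rim, 78 mm from the axis
- disc_hole (a point): centre of the mouth of the red-ringed lock hole in the disc's upper face, 44 mm from the axis; it turns with the disc. z points out of the disc along its axis. 11.6 mm wide, straight through the 12 mm disc. A pin that is in this hole but not over the lock ring's hole stops on the ring with its nose 16 mm below the disc's upper face
- pointer (a point): red pointer on the housing at the lowest, front point of the disc's rim, level with its upper face, 98 mm from the axis. 4 mm under the disc is the lock ring: 14 mm of solid steel, fixed, with one 12 mm hole, 44 mm from the axis; that hole, hidden by the disc, lies within 0.21 rad either side of the pointer's direction. Behind the ring is 12 mm of open space
- disc (a joint): angle of the disc about its axis (rad): 0 with the lock hole in line with the pointer, growing counter-clockwise as seen from above, along the axis. It turns freely both ways, past the pointer too, and stays where it is left; about 0.1 N m turns it
- rotator_base (a point): centre of the underside of the rotator's white housing, 166 x 136 x 150 mm, fixed to the bench; z up, -x is its front
- staining_jar: square glass staining jar with lid and purple stain, 63 x 63 x 102 mm; origin under its centre
- petri_dish: glass dish 60 mm across, 14 mm high; origin under its centre
- timer: red bench timer 78 x 62 x 17 mm; origin under its centre
- yellow_cassette: yellow tissue cassette with wax block, 29 x 40 x 12 mm; origin under its centre
- forceps: steel forceps 15 x 112 x 9 mm; origin under its centre
Not all that is in view belongs to the job. Of the things that look like the part that bears lock_pin_grip, the smaller one is meant.

How it is judged (in metres and radians):
On the way, in this order (a step that is already met when the one before it is completed fails the run):
1. the locking pin is lifted out of its stand (z of lock_pin_tip in the frame of stand_top above 0.005 m), for 0.1 s.
2. the pin's nose is in the disc's lock hole (z of lock_pin_tip in the frame of disc_hole below -0.004 m and distance between lock_pin_tip and disc_hole below 0.045 m and x of lock_pin_tip in the frame of disc_hole between -0.006 and 0.006 m and y of lock_pin_tip in the frame of disc_hole between -0.006 and 0.006 m), for 0.1 s.
At the end, for the whole second after the job is handed in: The locking pin is through disc and ring, its collar within 2 mm of the disc's face, in the lock hole (within 3.5 mm) and in line with the disc's axis within 4 degrees; pin and disc are at rest and the robot touches nothing (distance between lock_pin_seat and disc_hole below 0.0035 m and z of lock_pin_seat in the frame of disc_hole below 0.002 m and angle between the z axis of lock_pin_seat and the z axis of disc_hole, either way round below 0.07 rad and linear speed of lock_pin below 0.01 m/s and velocity of joint disc between -0.03 and 0.03 rad/s).
It fails at once if the pin is rammed against the rotator with more than 100 N (contact force between lock_pin and rotator above 100 N).
It fails at once if the hub key is moved more than 8 mm (distance of hub_key_grip from where it was at the start of the episode above 0.008 m).
It fails at once if the staining jar, dish, timer, cassette or forceps is moved more than 10 mm (distance of any of staining_jar, petri_dish, timer, yellow_cassette, forceps from where it was at the start of the episode above 0.01 m).
It also fails if it takes over 61 s, if anything falls off the work surface, if the arm or the gripper's body presses on something with over 40 N, if the wrist force passes 120 N, or if a joint passes its speed limit or range.

## Working session

There is one attempt and no reset: what is moved stays moved. The work goes in short steps, Python scripts to look and compute and a shell command to move; the robot and the scene stay as the last step left them, time stands still between calls to the robot, and variables do not carry over. Pictures are saved under pics/ and viewed, at most 10 in all, crops included, and the job is handed in when it is done.

```bash
mkdir -p pics
cat > h.py <<'E'
import numpy as np,cv2
from cell import get_obs,optics,workorder,arm
def cam(n):
    c=optics.read_camera(n); return c['img'],c['depth'],np.array(c['intrinsics']),np.array(c['pose'])
def pts(d,K,T,m):
    v,u=np.nonzero(m&(d>0)); z=d[v,u]
    P=np.c_[(u-K[0,2])/K[0,0]*z,-(v-K[1,2])/K[1,1]*z,-z]
    return P@T[:3,:3].T+T[:3,3],u,v
def proj(p,K,T):
    q=(np.asarray(p)-T[:3,3])@T[:3,:3]; return K[0,0]*q[0]/-q[2]+K[0,2],K[1,1]*-q[1]/-q[2]+K[1,2]
def ray(u,v,K,T,z):
    d=T[:3,:3]@np.array([(u-K[0,2])/K[0,0],-(v-K[1,2])/K[1,1],-1]); return T[:3,3]+d*(z-T[2,3])/d[2]
E
python3 - <<'E'
from h import *
for n in('scene','side','wrist'):
    i,d,K,T=cam(n); np.savez(n,i=i,d=d,K=K,T=T); cv2.imwrite(f'pics/{n}0.png',i); print(n,T.round(3).tolist(),K[0,0])
print(get_obs())
E
```

```text
scene [[0.814, 0.219, -0.538, -140.324], [-0.58, 0.35, -0.736, -1105.694], [0.027, 0.911, 0.412, 603.243], [0.0, 0.0, 0.0, 1.0]] 511.61036857543786
side [[-0.899, 0.247, -0.363, 80.952], [-0.439, -0.514, 0.737, 606.129], [-0.005, 0.821, 0.57, 751.246], [0.0, 0.0, 0.0, 1.0]] 487.3619449833135
wrist [[0.224, 0.923, 0.313, 231.386], [-0.975, 0.212, 0.071, -639.524], [-0.001, -0.321, 0.947, 372.633], [0.0, 0.0, 0.0, 1.0]] 410.22800096212893
{'clock': 0.15, 'q': array([ 1.23792282,  0.47765613,  0.02237772,  1.55618027, -0.01148714,
        1.10931057, -0.08309215]), 'dq': array([ 0.0008386 , -0.00079004, -0.00011603, -0.00283443, -0.00034934,
       -0.00070562, -0.00071478]), 'tau': array([ 2.90817879e-03, -5.96917570e+01,  1.61017187e+00, -2.81487608e+01,
        1.26162634e-02,  6.51632465e-03, -9.58166346e-08]), 'ee_pos': array([ 150.32226537, -657.5958246 ,  230.53749611]), 'tool_rot': array([ 9.93690764e-01,  1.12152386e-01, -1.42482400e-04, -6.98476286e-04]), 'ft_force': array([ 0.77121264,  0.36547803, -0.53922038]), 'moment': array([-0.00022875,  0.04636304, -0.0422381 ]), 'gripper_force': 0.0, 'width': 85.73276367370684}
```

View pics/scene0.png

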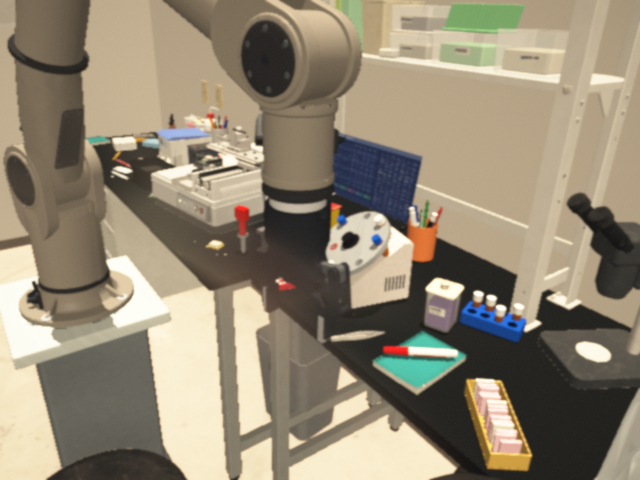

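View pics/side0.png

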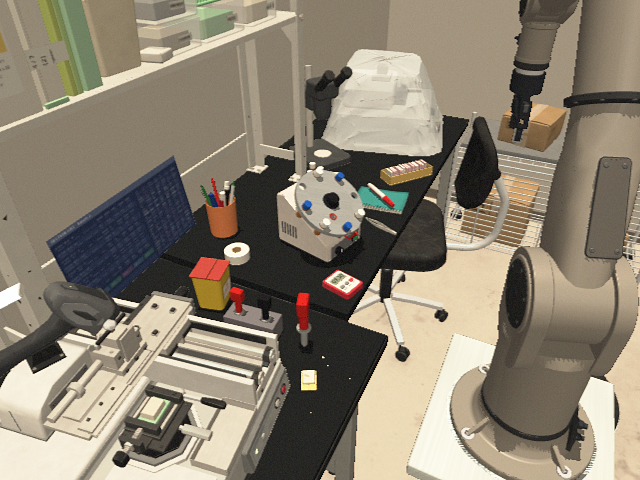

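Side view: there is a red-headed pin in the grey stand at (238,298), with the black-headed hub key next to it at (264,305). A larger red-headed pin stands free at (304,315). The one in the stand is smaller and fits the description. I'll confirm it in a crop and measure it.

Run:
```python
from h import *
s=np.load('side.npz');i,d,K,T=s['i'],s['d'],s['K'],s['T']
a=cv2.resize(i[265:365,205:335],None,fx=4,fy=4,interpolation=3); b=cv2.resize(i[160:265,270:375],None,fx=3.8,fy=3.8,interpolation=3)
h=max(a.shape[0],b.shape[0]); o=np.zeros((h,a.shape[1]+b.shape[1],3),np.uint8);o[:a.shape[0],:a.shape[1]]=a;o[:b.shape[0],a.shape[1]:]=b
o=cv2.resize(o,None,fx=.85,fy=.85);print(o.shape);cv2.imwrite('pics/crop1.png',o)
hsv=cv2.cvtColor(i,cv2.COLOR_BGR2HSV)
red=((hsv[...,0]<8)|(hsv[...,0]>172))&(hsv[...,1]>150)&(hsv[...,2]>80)
n,l,st,c=cv2.connectedComponentsWithStats(red.astype(np.uint8))
for k in range(1,n):
    if st[k,4]>12 and st[k,1]>150:
        P,_,_=pts(d,K,T,l==k); print(st[k],c[k].round(1),np.median(P,0).round(1) if len(P) else None, P.min(0).round(0),P.max(0).round(0))
def box(n,x0,x1,y0,y1,f=None):
    m=np.zeros(d.shape,bool);m[y0:y1,x0:x1]=1
    P,u,v=pts(d,K,T,m);print(n,np.percentile(P,[2,50,98],axis=0).round(0).tolist());return P
box('key',259,270,297,312)
P=box('stand',222,285,300,335); 
q=P[(P[:,2]>38)&(P[:,2]<52)];print('standtop',len(q),np.median(q,0),cv2.minAreaRect(q[:,:2].astype(np.float32)))
# disc plane: grey pixels
P=box('disc',294,365,170,235)
best=0
rng=np.random.default_rng(0)
for _ in range(1000):
    a=P[rng.choice(len(P),3,False)];nn=np.cross(a[1]-a[0],a[2]-a[0]);nn/=np.linalg.norm(nn)+1e-9
    if nn[2]<0: nn=-nn
    if abs(nn[2]-np.cos(np.radians(35)))>.06: continue
    r=abs((P-a[0])@nn)<1.5
    if r.sum()>best: best=r.sum();B=r
Q=P[B];c0=Q.mean(0);nn=np.linalg.svd(Q-c0,full_matrices=False)[2][2];nn*=np.sign(nn[2]);print('plane',best,len(P),c0,nn,np.degrees(np.arccos(nn[2])))
np.savez('disc',c0=c0,n=nn)
```

```text
(340, 781, 3)
[212 178  12  29  93] [216.7 194.8] [ 819.  -272.4  103. ] [ 770. -286.   70.] [ 834. -233.  139.]
[382 196  12  11  61] [388.  200.9] [ 434.9 -551.3   27.9] [ 415. -569.   18.] [ 456. -534.   34.]
[330 213   6   7  16] [332.2 216.1] [ 487.7 -284.7  116.9] [ 478. -296.  111.] [ 493. -277.  121.]
[345 231  13   9  33] [351.8 235.2] [ 442.2 -302.1   59.5] [ 427. -356.   34.] [ 460. -296.   81.]
[189 257  41  24 657] [209.1 268.7] [652.5 -16.7  93.2] [ 613. -148.   -4.] [742.  21.  97.]
[322 269  41  31 297] [342.6 288.4] [ 400.1 -164.5    8.7] [ 372. -241.   -6.] [ 459. -149.   17.]
[230 287  15  26 250] [237.  297.4] [550.4  30.5  92. ] [540. -79.  -3.] [634.  35. 107.]
[296 292  14  38 410] [302.5 309.3] [407.4  20.3 113.4] [ 396. -131.   -2.] [493.  32. 132.]
[282 385   3   8  18] [283.2 388.7] [364.4 171.6  76.9] [362. 164.  71.] [367. 177.  83.]
key [[481.0, -43.0, -0.0], [491.0, 24.0, 92.0], [529.0, 28.0, 107.0]]
stand [[418.0, -74.0, -3.0], [506.0, 26.0, 45.0], [621.0, 166.0, 165.0]]
standtop 884 [521.20650508  28.87536413  44.97680406] ((524.7787475585938, 22.57623291015625), (112.71707153320312, 50.35828399658203), 7.549554824829102)
disc [[438.0, -714.0, -3.0], [521.0, -315.0, 123.0], [735.0, -232.0, 183.0]]
plane 1639 4596 [ 508.48403278 -312.35898009  134.53487873] [-0.56023021  0.13718304  0.81689836] 35.224498270780046
```

View pics/crop1.png

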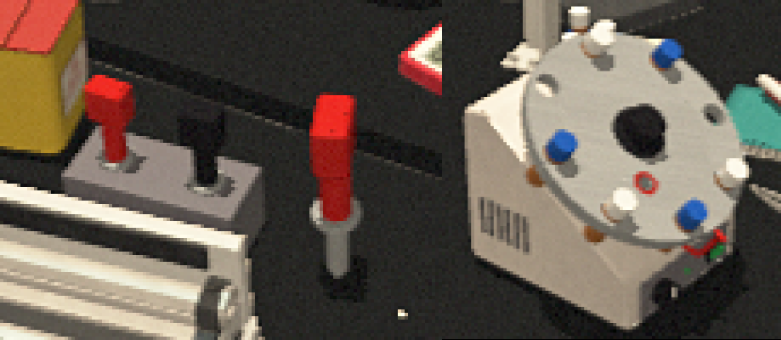

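The crop shows the small red pin in the stand with the black key beside it. The free-standing red pin is clearly larger, so it is the decoy. On the disc, the red-ringed hole is at side px (332,216) and the pointer at about (352,233). I'll work out the disc geometry.

```bash
python3 - <<'E'
from h import *
s=np.load('side.npz');i,d,K,T=s['i'],s['d'],s['K'],s['T'];D=np.load('disc.npz');n,c0=D['n'],D['c0']
def onp(u,v,off=0):
    r=T[:3,:3]@np.array([(u-K[0,2])/K[0,0],-(v-K[1,2])/K[1,1],-1]);o=T[:3,3];return o+r*(((c0+off*n-o)@n)/(r@n))
c=onp(331.3,200.2,18)-18*n; h=onp(332.2,216.1)
f=n*n[2]*0+np.array([n[0],n[1],0]);f/=np.linalg.norm(f); e=np.array([0,0,1])-n[2]*n; e=-e/np.linalg.norm(e) # downhill
t=np.cross(n,e)
print('centre',c,'hole',h,np.linalg.norm(h-c),'down',e,'ang',np.arctan2((h-c)@t,(h-c)@e),'ptr',c+98*e,proj(c+98*e,K,T))
P,u,v=pts(d,K,T,np.ones(d.shape,bool))
for nm,(x,y,r,z0,z1) in dict(red=(548,25,30,84,125),key=(492,25,30,84,125)).items():
    m=(np.hypot(P[:,0]-x,P[:,1]-y)<r)&(P[:,2]>z0)&(P[:,2]<z1);q=P[m];tp=q[q[:,2]>np.percentile(q[:,2],97)-4]
    print(nm,len(q),np.percentile(q[:,2],97),cv2.minAreaRect(q[:,:2].astype(np.float32)),tp.mean(0))
E
python3 -m inch '[[[0.005,0.01,0.03,0,-1],[0.01,0.03,0.02,0,-1],[0.02,0.036,0.02,0,-1],[0.02,0.036,0.01,0,-1],[0.02,0.036,0,0,-1],[0.02,0.036,0,0,-1],[0.02,0.036,0,0,-1],[0.02,0.036,0,0,-1],[0.02,0.036,0,0,-1],[0.02,0.036,0,0,-1],[0.02,0.036,0,0,-1],[0.02,0.036,0,0,-1]]]'
```

```text
centre [ 507.98994378 -305.91117787  133.11324202] hole [ 487.22753234 -286.23148491  115.56950457] 33.558169911778066 down [-0.79345648  0.19429293 -0.57678165] ang -0.43615104527138526 ptr [ 430.23120916 -286.8704704    76.58863987] (np.float64(353.7153449131291), np.float64(235.19102770172506))
red 171 106.42968758734324 ((553.5260620117188, 26.35940170288086), (28.11988067626953, 18.249753952026367), 4.017280578613281) [552.92103682  26.7842236  104.77343914]
key 172 106.55641806158154 ((493.5411376953125, 19.428565979003906), (24.784467697143555, 17.792919158935547), 10.29284954071045) [493.43934027  20.05021221 104.86275914]
clock: 1.15
ee_pos: [363.6, -259.9, 309.4]
tool_rot: [0.994, 0.112, -0.0, 0.0]
ft_force: [0.4, -0.9, -0.3]
width: 85.5
gripper_force: 0.0
```

```bash
python3 -m inch '[[[0.02,0.03,0,0,-1],[0.024,0.033,0,0,-1],[0.024,0.033,0,0,-1],[0.024,0.033,0,-2,-1],[0.024,0.033,0,-2,-1],[0.024,0.033,-0.01,-2,-1],[0.02,0.033,-0.02,0,-1],[0.015,0.030,-0.02,0,-1],[0.01,0.02,-0.02,0,-1],[0.005,0.008,-0.01,0,-1],[0,0,0,0,-1],[0,0,0,0,-1]]]'
python3 - <<'E'
from h import *
i,d,K,T=cam('wrist'); np.savez('w1',i=i,d=d,K=K,T=T); cv2.imwrite('pics/w1.png',i)
hsv=cv2.cvtColor(i,cv2.COLOR_BGR2HSV)
P,u,v=pts(d,K,T,np.ones(d.shape,bool))
for nm,(x,y) in dict(red=(553,26),key=(493,20)).items():
    m=(np.hypot(P[:,0]-x,P[:,1]-y)<25)&(P[:,2]>99)&(P[:,2]<115);q=P[m]
    if len(q): print(nm,len(q),np.median(q,0),cv2.minAreaRect(q[:,:2].astype(np.float32)))
m=(np.hypot(P[:,0]-523,P[:,1]-23)<75)&(abs(P[:,2]-45)<4);q=P[m]
if len(q): print(len(q),q.mean(0),cv2.minAreaRect(q[:,:2].astype(np.float32)))
print(get_obs()['ee_pos'],get_obs()['tool_rot'])
E
```

```text
clock: 2.15
ee_pos: [551.9, 21.6, 229.9]
tool_rot: [0.998, 0.06, -0.001, 0.0]
ft_force: [-0.8, -0.2, 0.1]
width: 85.4
gripper_force: 0.0
red 857 [557.68789567  24.13177642 105.15058557] ((556.5126342773438, 23.94464111328125), (26.30970001220703, 16.00349998474121), 1.683316707611084)
key 733 [499.08287179  17.62149001 105.10241446] ((497.5153503417969, 17.507190704345703), (25.742277145385742, 16.021825790405273), 11.454118728637695)
5058 [532.47412216  21.27122049  45.56983775] ((526.3812255859375, 20.69110107421875), (110.95093536376953, 46.04127502441406), 6.3313212394714355)
[552.26102199  20.77836927 230.77481385] [ 9.98249983e-01  5.91330843e-02 -5.01618502e-06  4.99583753e-04]
```

View pics/w1.png

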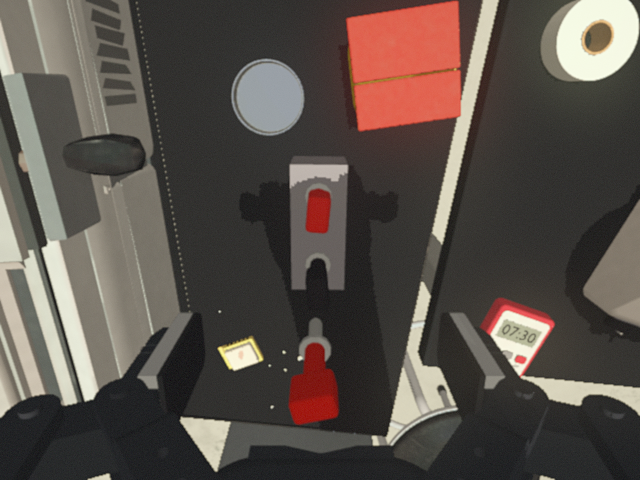

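The wrist view shows the red head at (318,210), the key behind it at (317,285) and the decoy at (313,390). I'll go down and grip.

```bash
python3 -m inch '[[[0.004,0.003,-0.015,-2.5,-1],[0,0,-0.03,-2.5,-1],[0,0,-0.03,0,-1],[0,0,-0.03,0,-1],[0,0,-0.026,0,-1],[0,0,-0.018,0,-1],[0,0,-0.007,0,-1],[0,0,0,0,-1],[0,0,0,0,0.2],[0,0,0,0,0.6],[0,0,0,0,1],[0,0,0,0,1]]]' 30; python3 -m inch '[[[0,0,0,0,1],[0,0,0,0,1],[0,0,0,0,1],[0,0,0,0,1]]]' 30
```

```text
clock: 3.2
ee_pos: [557.2, 25.4, 75.6]
tool_rot: [1.0, 0.016, 0.001, 0.0]
ft_force: [-0.0, -0.2, 0.4]
width: 38.4
gripper_force: 0.0
clock: 3.53
ee_pos: [556.7, 25.6, 74.8]
tool_rot: [1.0, 0.016, 0.0, 0.0]
ft_force: [-0.8, -0.3, 5.4]
width: 15.3
gripper_force: 36.9
```

```bash
python3 -c "
from h import *
o=get_obs();print(o['q'].round(3),o['clock'])"; python3 -m inch '[[[0,0,0.012,0,1],[0,0,0.014,0,1],[0,0,0.0055,0,1],[0,0,0,0,1],[0.0065,0,0,0,1],[0.007,0,0,0,1],[0.006,0,-0.001,0,1],[0.006,0,-0.001,0,1],[0.006,0,-0.002,0,1],[0.006,0,-0.002,0,1],[0.006,0,-0.003,0,1],[0.005,0,-0.002,0,1]]]'
```

```text
[ 0.187  0.524 -0.44   1.942  0.321  0.743 -1.978] 3.5333
clock: 4.53
ee_pos: [604.8, 25.9, 93.8]
tool_rot: [1.0, 0.016, -0.001, -0.0]
ft_force: [-5.4, 1.6, 3.1]
width: 15.2
gripper_force: 39.2
```

```bash
python3 -m inch '[[[0,0,0,0,1],[0,0,0.015,0,1],[0,0,0.03,0,1],[0,0,0.035,0,1],[0,0,0.035,0,1],[0,0,0.035,0,1],[0,0,0.02,0,1],[0,0,0,0,1],[0,0,0,0,1]]]'
python3 - <<'E'
from h import *
i,d,K,T=cam('wrist'); i2,d2,K2,T2=cam('side'); np.savez('w2',i=i,d=d,K=K,T=T); np.savez('s2',i=i2,d=d2,K=K2,T=T2)
o=get_obs();g=o['ee_pos']+[0,0,19];print(g)
u,v=map(int,proj(g,K2,T2));print(u,v)
a=i2[max(0,v-75):v+75,max(0,u-75):u+75];a=cv2.resize(a,(450,450),interpolation=3)
cv2.imwrite('pics/c2.png',np.hstack([a,cv2.resize(i,(350,450))])[:, :800])
E
```

```text
clock: 5.28
ee_pos: [606.2, 25.3, 266.0]
tool_rot: [1.0, 0.016, 0.002, 0.0]
ft_force: [0.5, 0.1, -0.8]
width: 15.3
gripper_force: 38.8
[604.49305203  25.01023826 282.36342013]
202 207
```

View pics/c2.png

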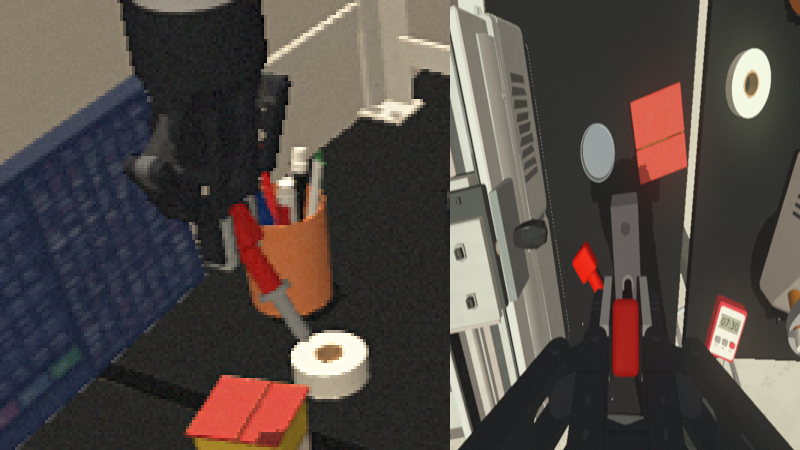

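The side crop shows the pin tilted in the fingers with its nose towards -x, as intended. The wrist view has an unexpected red piece at about (588,265), so I'll check the decoy.

Run:
```python
from h import *
w=np.load('w2.npz');i,d,K,T=w['i'],w['d'],w['K'],w['T']
s=np.load('s2.npz');s0=np.load('side.npz')
a=np.hstack([cv2.resize(s['i'][230:400,190:340],(400,450)),cv2.resize(i[230:480,60:420],(400,450))]);cv2.imwrite('pics/c3.png',a)
P,u,v=pts(d,K,T,np.ones(d.shape,bool))
m=(np.hypot(P[:,0]-497,P[:,1]-17.5)<18)&(P[:,2]>99)&(P[:,2]<115);q=P[m];print(len(q),cv2.minAreaRect(q[:,:2].astype(np.float32)))
# pin axis in side view: silver shaft pixels near gripper
S,u,v=pts(s['d'],s['K'],s['T'],np.ones(d.shape,bool));g=get_obs()['ee_pos']+[0,0,19]
m=(abs(S[:,1]-g[1])<20)&(S[:,0]<g[0]-8)&(S[:,0]>g[0]-75)&(S[:,2]<g[2]-10)&(S[:,2]>g[2]-90);q=S[m];print(len(q))
c=q.mean(0);e=np.linalg.svd(q-c,full_matrices=False)[2][0];e*=np.sign(e[2]);print(c-g,e,np.degrees(np.arctan2(e[0],e[2])))
```

```text
7 ((510.3277893066406, 17.20243263244629), (0.7813135981559753, 8.527266502380371), 3.4646100997924805)
254
[-29.77907444   3.56635573 -33.50179143] [0.52346724 0.08046346 0.84823799] 31.679693185098355
```

View pics/c3.png

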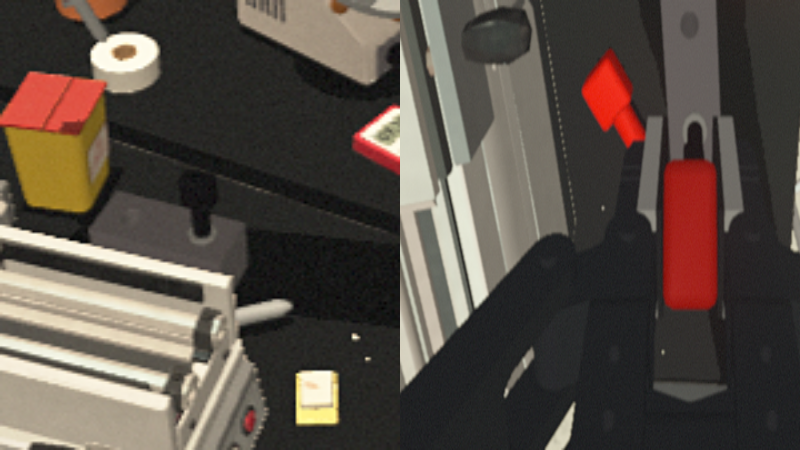

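The decoy got knocked over by the arm and now lies behind the stand. It can't be undone in passing, and the key still stands at its place. I'll carry the pin to the rotator, turning the tool on the way.

```bash
python3 -m inch '[[[-0.01,-0.01,0.01,7,1],[-0.01,-0.012,0.01,7,1],[-0.01,-0.012,0.01,7,1],[-0.01,-0.012,0,7,1],[-0.01,-0.012,0,7,1],[-0.01,-0.012,0,7,1],[-0.01,-0.012,0,7,1],[-0.01,-0.012,0,7,1],[-0.01,-0.012,0,7,1],[-0.01,-0.012,0,7,1],[-0.01,-0.012,0,7,1],[-0.01,-0.012,0,7,1]]]';python3 -m inch '[[[-0.008,-0.012,0,7,1],[-0.008,-0.012,0,7,1],[-0.008,-0.012,0,7,1],[-0.008,-0.012,0,7,1],[-0.008,-0.012,0,7,1],[-0.008,-0.012,0,7,1],[-0.008,-0.012,0,7,1],[-0.008,-0.012,0,7,1],[-0.008,-0.012,0,7,1],[-0.008,-0.012,0,7,1],[-0.008,-0.012,0,7,1],[-0.008,-0.009,0,3,1]]]'; python3 -c "
from h import *
o=get_obs();print(o['q'].round(2))"
```

```text
clock: 6.38
ee_pos: [483.6, -117.2, 292.9]
tool_rot: [0.73, 0.683, -0.001, -0.001]
ft_force: [-0.2, -0.7, -0.5]
width: 15.8
gripper_force: 38.8
clock: 7.38
ee_pos: [387.5, -258.4, 293.0]
tool_rot: [0.12, 0.993, 0.001, -0.001]
ft_force: [-1.2, -1.1, -0.4]
width: 15.4
gripper_force: 38.8
[ 1.13  0.13 -0.73  1.92  0.09  1.13  1.7 ]
```

```bash
python3 -m inch '[[[0,0,-0.02,0,1],[0,0,-0.02,0,1],[0,0,-0.01,0,1],[0,0,0,0,1],[0,0,0,0,1]]]'
python3 - <<'E'
from h import *
i,d,K,T=cam('wrist'); np.savez('w3',i=i,d=d,K=K,T=T); cv2.imwrite('pics/w3.png',i)
E
```

```text
clock: 7.8
ee_pos: [388.5, -257.1, 244.0]
tool_rot: [0.123, 0.992, 0.001, -0.001]
ft_force: [1.3, -0.8, -0.3]
width: 15.4
gripper_force: 38.8
```

View pics/w3.png

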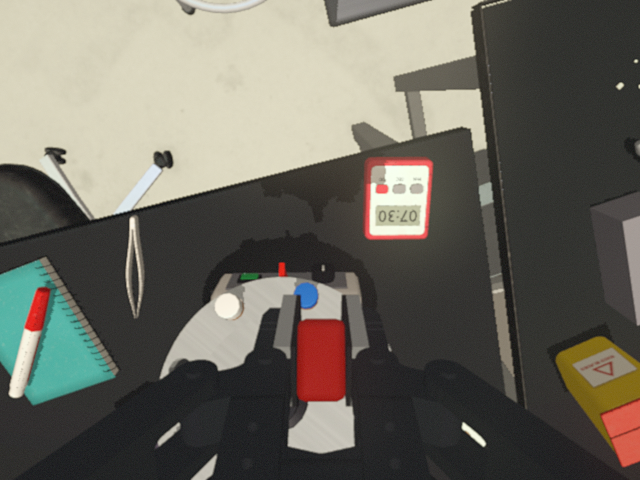

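The gripped head hides the hole; the pointer is at (282,268). I'll shift uphill so the hole comes into view in front of the head.

```bash
python3 -m inch '[[[0.02,-0.005,0.01,0,1],[0.03,-0.007,0.01,0,1],[0.03,-0.007,0,0,1],[0.01,-0.003,0,0,1],[0,0,0,0,1],[0,0,0,0,1],[0,0,0,0,1]]]'
python3 - <<'E'
from h import *
i,d,K,T=cam('wrist'); np.savez('w4',i=i,d=d,K=K,T=T); i2,d2,K2,T2=cam('side'); np.savez('s4',i=i2,d=d2,K=K2,T=T2)
cv2.imwrite('pics/w4.png',np.hstack([i[150:420,120:520],cv2.resize(i2[140:275,260:460],None,fx=2,fy=2)]))
print(get_obs()['ee_pos'])
E
```

```text
clock: 8.43
ee_pos: [477.9, -279.3, 264.8]
tool_rot: [0.123, 0.992, -0.0, -0.0]
ft_force: [-0.5, 0.1, -1.0]
width: 15.2
gripper_force: 38.8
[ 477.70059307 -279.47692935  264.85996017]
```

View pics/w4.png

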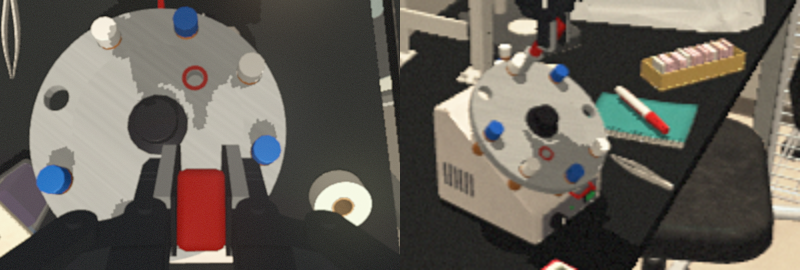

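Wrist view: red-ringed hole at (314,227), hub at (278,273), pointer at (280,155). I'll measure them.

```bash
cat > disc.py <<'E'
from h import *
def disc(i,d,K,T,verbose=1):
    P,u,v=pts(d,K,T,np.ones(d.shape,bool));n0=np.load('disc.npz')['n'];c0=np.load('disc.npz')['c0']
    k=(np.linalg.norm(P-[508,-306,133],axis=1)<100)&(abs((P-c0)@n0)<9);Q=P[k]
    for _ in range(6):
        c=np.median(Q,0) if _==0 else Q.mean(0);n=np.linalg.svd(Q-Q.mean(0),full_matrices=False)[2][2];n*=np.sign(n[2]);r=abs((Q-Q.mean(0))@n);Q=Q[r<max(1.5,2*np.median(r))]
    p0=Q.mean(0)
    def onp(u,v,off=0):
        r=T[:3,:3]@np.array([(u-K[0,2])/K[0,0],-(v-K[1,2])/K[1,1],-1]);o=T[:3,3];return o+r*(((p0+off*n-o)@n)/(r@n))
    e=np.array([0,0,-1])+n[2]*n;e/=np.linalg.norm(e);t=np.cross(n,e)
    hsv=cv2.cvtColor(i,cv2.COLOR_BGR2HSV)
    red=(((hsv[...,0]<8)|(hsv[...,0]>172))&(hsv[...,1]>120)&(hsv[...,2]>70)).astype(np.uint8)
    out=[]
    N,l,st,ce=cv2.connectedComponentsWithStats(red)
    for j in range(1,N):
        if st[j,4]>8:
            x,y,w,h=st[j,:4];p=onp(x+(w-1)/2,y+(h-1)/2)
            if np.linalg.norm(p-[508,-306,133])<125: out.append((st[j].tolist(),p))
    # radius fit of the plane points' outline
    A=np.c_[(Q-p0)@e,(Q-p0)@t].astype(np.float32);hull=cv2.convexHull(A)[:,0]
    return n,p0,e,t,out,A,hull,onp
E
python3 - <<'E'
from disc import *
w=np.load('w4.npz');n,p0,e,t,out,A,hull,onp=disc(w['i'],w['d'],w['K'],w['T'])
print('n',n,np.degrees(np.arccos(n[2])),len(A))
from scipy.optimize import least_squares
hub=onp(278,273,18)-18*n
h0=[(hub-p0)@e,(hub-p0)@t]
rr=np.hypot(*(hull-h0).T);H=hull[rr>86]
s=least_squares(lambda x:np.hypot(H[:,0]-x[0],H[:,1]-x[1])-92,h0,loss='soft_l1');c=p0+s.x[0]*e+s.x[1]*t
print('hub c',hub,'fit c',c,len(H),s.cost)
for st,p in out: print(st,p,'r',np.linalg.norm(p-c),'a',np.arctan2((p-c)@t,(p-c)@e))
np.savez('disc2',n=n,p0=p0,e=e,t=t,c=c)
i=w['i'];K=w['K'];T=w['T']
E
```

```text
n [-0.55916417  0.13226468  0.81843844] 35.07121980666464 27950
hub c [ 512.77610764 -317.8681598   137.93340129] fit c [ 509.58634198 -318.6144207   135.87472636] 62 79.75959046321354
[277, 145, 8, 14, 94] [ 432.33211668 -300.71783426   80.20177844] r 96.89159025081676 a 0.003787730870552065
[302, 216, 26, 24, 252] [ 488.61237362 -286.90462229  116.42063315] r 42.706912860247 a -0.6554430656756093
[296, 319, 50, 82, 3920] [ 564.27251682 -301.24101736  170.42914172] r 66.98074711071084 a -2.6856043745765223
```

Run:
```python
from h import *
s=np.load('s2.npz');i,K,T=s['i'],s['K'],s['T']
a=np.radians(1.8);L=np.array([np.cos(a),np.sin(a),0])
for g in ([605.5,25.2,284.],[604.5,25.,282.4]):
  for th in(29,32,35,38):
    u=np.sin(np.radians(th))*L+np.cos(np.radians(th))*np.array([0,0,1]);g=np.array(g)
    print(th,[tuple(np.round(proj(g-u*k,K,T),1)) for k in(0,47,65,83)])
cv2.imwrite('pics/c4.png',cv2.resize(i[205:255,190:250],None,fx=10,fy=10,interpolation=0))
```

```text
29 [(np.float64(201.9), np.float64(207.1)), (np.float64(215.3), np.float64(228.6)), (np.float64(220.3), np.float64(236.7)), (np.float64(225.3), np.float64(244.6))]
32 [(np.float64(201.9), np.float64(207.1)), (np.float64(216.2), np.float64(228.4)), (np.float64(221.5), np.float64(236.3)), (np.float64(226.8), np.float64(244.2))]
35 [(np.float64(201.9), np.float64(207.1)), (np.float64(217.0), np.float64(228.0)), (np.float64(222.7), np.float64(235.8)), (np.float64(228.3), np.float64(243.6))]
38 [(np.float64(201.9), np.float64(207.1)), (np.float64(217.8), np.float64(227.6)), (np.float64(223.8), np.float64(235.3)), (np.float64(229.8), np.float64(242.9))]
29 [(np.float64(202.5), np.float64(207.9)), (np.float64(215.9), np.float64(229.4)), (np.float64(220.9), np.float64(237.5)), (np.float64(225.9), np.float64(245.4))]
32 [(np.float64(202.5), np.float64(207.9)), (np.float64(216.8), np.float64(229.1)), (np.float64(222.2), np.float64(237.1)), (np.float64(227.4), np.float64(244.9))]
35 [(np.float64(202.5), np.float64(207.9)), (np.float64(217.7), np.float64(228.8)), (np.float64(223.3), np.float64(236.6)), (np.float64(228.9), np.float64(244.4))]
38 [(np.float64(202.5), np.float64(207.9)), (np.float64(218.5), np.float64(228.4)), (np.float64(224.4), np.float64(236.1)), (np.float64(230.4), np.float64(243.7))]
```

View pics/c4.png

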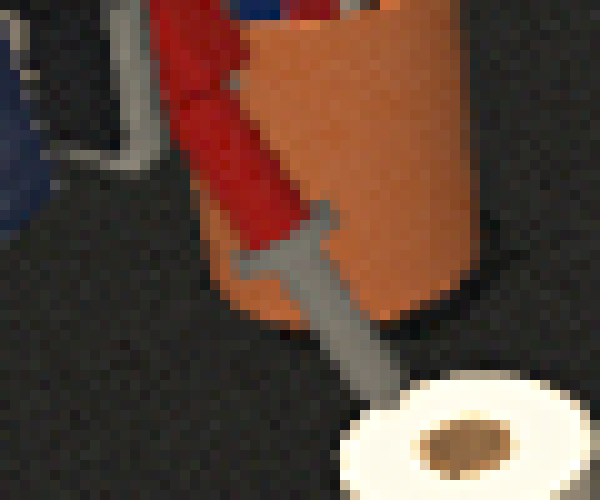

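```bash
python3 -m inch '[[[-0.015,0.002,-0.01,0,1],[-0.015,0.002,-0.015,0,1],[-0.01,0.0005,-0.015,0,1],[0,0,-0.015,0,1],[0,0,-0.012,0,1],[0,0,-0.008,0,1],[0,0,0,0,1],[0,0,0,0,1]]]'
python3 - <<'E'
from h import *
i2,d2,K2,T2=cam('side'); np.savez('s5',i=i2,d=d2,K=K2,T=T2)
i3,d3,K3,T3=cam('scene'); np.savez('sc5',i=i3,d=d3,K=K3,T=T3)
u,v=map(int,proj([480,-285,130],K3,T3));print(u,v,get_obs()['ee_pos'])
cv2.imwrite('pics/c5.png',np.hstack([cv2.resize(i2[150:250,290:380],(450,500),interpolation=3),cv2.resize(i3[v-50:v+50,u-35:u+35],(350,500),interpolation=3)]))
E
```

```text
clock: 9.2
ee_pos: [439.1, -274.9, 189.8]
tool_rot: [0.123, 0.992, 0.0, -0.0]
ft_force: [0.3, -0.5, -0.0]
width: 15.9
gripper_force: 38.8
329 242 [ 439.60773166 -275.0999141   190.5230611 ]
```

View pics/c5.png

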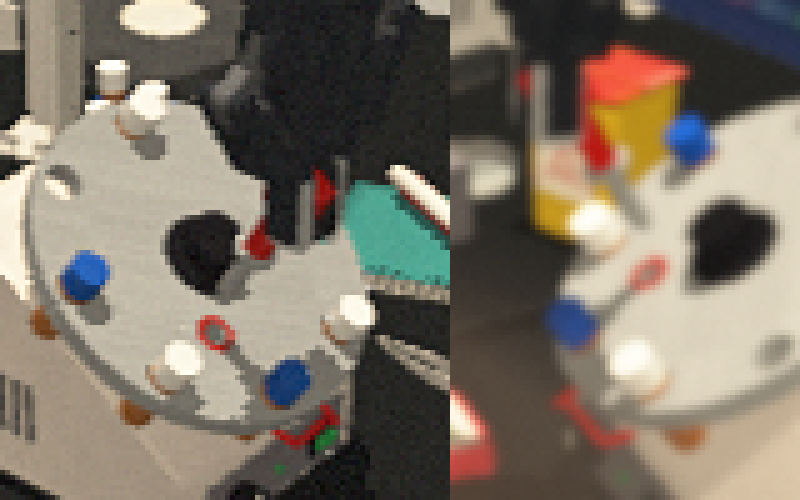

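The picture budget is now used up, so the rest is numeric. Side crop: pin tip at about px (335,210), hole at (333.2,216.6), collar at (340.4,201). Scene: tip (332,236), hole (334,246.4), collar (325,226.4). I'll triangulate these.

Run:
```python
from h import *
a=np.load('s5.npz');b=np.load('sc5.npz')
def tri(p,q):
    A=[];B=[]
    M=np.zeros((3,3));r=np.zeros(3)
    for (u,v),s in((p,a),(q,b)):
        K,T=s['K'],s['T'];d=T[:3,:3]@np.array([(u-K[0,2])/K[0,0],-(v-K[1,2])/K[1,1],-1]);d/=np.linalg.norm(d);W=np.eye(3)-np.outer(d,d);M+=W;r+=W@T[:3,3]
    x=np.linalg.solve(M,r);return x
D=np.load('disc2.npz');n,e,t=D['n'],D['e'],D['t']
tip=tri((335,210),(332,236));hole=tri((333.2,216.6),(334,246.4));col=tri((340.4,201),(325,226.4))
for nm,x in(('tip',tip),('hole',hole),('col',col)):print(nm,x.round(1))
for nm,x in(('tip-hole',tip-hole),('axis',col-tip)):print(nm,x.round(1),'n,e,t',(x@n).round(1),(x@e).round(1),(x@t).round(1))
# refine by pixels: print grey shaft depth points in side & scene near tip
for nm,s,(u,v) in(('side',a,(337,207)),('scene',b,(330,233))):
    m=np.zeros(s['d'].shape,bool);m[v-9:v+7,u-8:u+8]=1
    P,U,V=pts(s['d'],s['K'],s['T'],m);h=(P-hole)@n;k=(h>6)&(h<60)
    Q=P[k]-hole
    for lo in range(6,50,6):
        z=(Q@n>=lo)&(Q@n<lo+6)
        if z.sum(): print(nm,lo,z.sum(),np.median(Q[z]@e).round(1),np.median(Q[z]@t).round(1), s['i'][V[k][z],U[k][z]].mean(0).round(0))
```

```text
tip [ 483.  -284.8  140.1]
hole [ 488.2 -288.6  116.2]
col [ 466.9 -282.4  167.9]
tip-hole [-5.2  3.8 23.9] n,e,t 22.9 -8.9 -2.5
axis [-16.1   2.4  27.8] n,e,t 32.1 -2.7 1.4
side 6 10 -24.9 13.4 [20. 19. 22.]
side 12 23 -28.0 14.6 [24. 25. 27.]
side 18 17 -26.2 16.5 [35. 35. 39.]
side 24 9 -8.2 -3.8 [82. 90. 94.]
side 30 5 -9.4 -4.7 [ 88.  98. 101.]
side 36 8 -7.7 -4.6 [ 93. 101. 106.]
side 42 5 -10.5 -5.5 [ 90.  98. 103.]
side 48 4 -9.6 -6.1 [ 92. 100. 104.]
scene 6 6 -2.5 -34.7 [209. 232. 240.]
scene 12 17 -1.1 -34.7 [216. 236. 243.]
scene 18 9 -2.1 -38.6 [231. 243. 245.]
scene 24 6 -11.5 2.2 [145. 164. 172.]
scene 30 9 -13.4 1.1 [138. 156. 163.]
scene 36 9 -13.9 1.9 [134. 155. 165.]
scene 42 11 -13.4 1.1 [116. 142. 155.]
scene 48 11 -14.0 1.9 [107. 136. 150.]
```

```bash
python3 -m inch '[[[-0.0045,0,-0.003,0,1],[-0.004,0,-0.0028,0,1],[0,0,0,0,1],[0.003,-0.0007,-0.0044,0,1],[0.003,-0.0007,-0.0044,0,1],[0.0022,-0.0005,-0.0033,0,1],[0.0011,-0.0003,-0.0016,0,1],[0,0,0,0,1],[0,0,0,0,1]]]'
python3 - <<'E'
from disc import *
a=np.load('s5.npz');
D=np.load('disc2.npz');n,e,t=D['n'],D['e'],D['t'];hole=np.array([488.3,-288,116.3])
for nm in('side','scene'):
    i,d,K,T=cam(nm);u,v=map(int,proj(hole+20*n,K,T));m=np.zeros(d.shape,bool);m[v-20:v+20,u-14:u+14]=1
    P,U,V=pts(d,K,T,m);Q=P-hole;print(nm)
    for lo in range(3,42,4):
        z=(Q@n>=lo)&(Q@n<lo+4)&(abs(Q@e)<16)&(abs(Q@t)<12)
        if z.sum()>1: print(lo,z.sum(),np.median(Q[z]@e).round(1),np.median(Q[z]@t).round(1),i[V[z],U[z]].mean(0).round(0))
print(get_obs()['ee_pos'],get_obs()['ft_force'])
E
```

```text
clock: 10.05
ee_pos: [439.7, -277.0, 170.0]
tool_rot: [0.123, 0.992, 0.0, -0.0]
ft_force: [-0.0, -0.0, -1.1]
width: 15.3
gripper_force: 38.8
side
3 4 5.4 -2.8 [106. 118. 161.]
7 2 1.4 -2.5 [ 84.  93. 120.]
11 6 4.0 -2.3 [ 96. 107. 121.]
15 3 0.2 -4.4 [105. 116. 125.]
19 5 0.4 -2.8 [103. 113. 119.]
23 7 2.1 -3.2 [ 96. 106. 109.]
27 4 2.0 -2.6 [ 99. 108. 113.]
31 3 2.0 -3.2 [ 96. 105. 108.]
35 2 -3.1 -6.9 [72. 77. 79.]
39 14 -2.7 -4.7 [113. 125. 134.]
scene
3 6 0.9 5.4 [134. 152. 194.]
7 3 -1.8 4.6 [119. 136. 164.]
11 7 -3.2 4.3 [136. 153. 171.]
15 6 -0.1 5.2 [140. 158. 167.]
19 9 -3.5 4.3 [133. 151. 160.]
23 5 -4.6 3.4 [137. 157. 168.]
27 7 -1.3 4.9 [133. 152. 164.]
31 8 -2.9 5.3 [134. 152. 162.]
35 6 -5.6 4.7 [136. 155. 166.]
39 6 -10.4 7.9 [154. 174. 190.]
[ 439.70961872 -277.17086072  170.31734778] [ 0.01176437 -0.49863629  0.6700489 ]
```

```bash
python3 -m inch '[[[0.0011,-0.0003,-0.0016,0,1],[0.0011,-0.0003,-0.0016,0,1],[0.0011,-0.0003,-0.0016,0,1],[0.0,0,0,0,1]]]'; python3 -m inch '[[[0.0011,-0.0003,-0.0016,0,1],[0.0011,-0.0003,-0.0016,0,1],[0,0,0,0,1]]]'
```

```text
clock: 10.48
ee_pos: [443.0, -278.1, 165.1]
tool_rot: [0.123, 0.992, 0.0, -0.0]
ft_force: [0.5, -0.4, -2.4]
width: 15.7
gripper_force: 38.8
clock: 10.73
ee_pos: [445.2, -277.8, 161.9]
tool_rot: [0.123, 0.992, 0.001, -0.0]
ft_force: [0.6, 1.9, -0.8]
width: 15.5
gripper_force: 38.8
```

```bash
python3 -m inch '[[[0.0011,-0.0003,-0.0016,0,1],[0.0011,-0.0003,-0.0016,0,1],[0,0,0,0,1],[0,0,0,0,1]]]'; python3 -m inch '[[[0.0011,-0.0003,-0.0016,0,1],[0.0011,-0.0003,-0.0016,0,1],[0,0,0,0,1],[0,0,0,0,1]]]';python3 - <<'E'
from disc import *
D=np.load('disc2.npz');n,e,t=D['n'],D['e'],D['t'];hole=np.array([488.3,-288,116.3])
for nm in('side','scene'):
    i,d,K,T=cam(nm);u,v=map(int,proj(hole+20*n,K,T));m=np.zeros(d.shape,bool);m[v-20:v+20,u-14:u+14]=1
    P,U,V=pts(d,K,T,m);Q=P-hole;print(nm)
    for lo in range(3,42,3):
        z=(Q@n>=lo)&(Q@n<lo+3)&(abs(Q@e)<16)&(abs(Q@t)<16)
        if z.sum()>1: print(lo,z.sum(),np.median(Q[z]@e).round(1),np.median(Q[z]@t).round(1),i[V[z],U[z]].mean(0).round(0))
E
```

```text
clock: 11.07
ee_pos: [447.2, -278.6, 158.5]
tool_rot: [0.123, 0.992, 0.001, -0.0]
ft_force: [-0.2, 4.1, -3.4]
width: 15.5
gripper_force: 38.4
clock: 11.4
ee_pos: [448.9, -279.4, 155.4]
tool_rot: [0.123, 0.992, 0.0, -0.001]
ft_force: [-1.7, 4.6, -3.3]
width: 15.3
gripper_force: 38.5
side
3 6 -5.8 -2.3 [107. 119. 124.]
6 4 4.1 -3.0 [ 92. 101. 106.]
9 3 -0.2 -2.3 [ 97. 107. 139.]
12 2 4.2 -3.4 [ 90.  98. 101.]
21 6 1.4 -7.0 [113. 126. 136.]
24 21 2.2 -5.3 [117. 129. 141.]
27 7 2.3 -5.4 [ 77.  85. 121.]
30 7 3.8 -4.0 [ 46.  51. 134.]
33 4 -1.6 -5.9 [ 44.  54. 142.]
36 6 0.0 -5.0 [ 28.  33. 136.]
39 4 -0.6 -6.0 [ 30.  36. 120.]
scene
3 7 -1.0 3.8 [113. 130. 182.]
6 6 -2.8 4.5 [123. 139. 164.]
9 5 -3.2 4.5 [128. 144. 157.]
12 6 -1.2 3.7 [137. 155. 164.]
15 4 -2.6 3.9 [128. 144. 152.]
18 2 -0.7 5.3 [128. 146. 154.]
21 4 -8.8 7.6 [152. 171. 184.]
24 19 -1.7 5.4 [127. 144. 175.]
27 15 -2.7 5.6 [ 90. 104. 177.]
30 5 -0.8 3.5 [ 49.  58. 179.]
33 6 -5.0 5.8 [ 47.  56. 184.]
36 7 -1.8 7.4 [ 63.  74. 190.]
39 7 -4.6 5.2 [ 74.  87. 197.]
```

The nose is about 15 mm deep in the lock hole. I'll swing the disc on an arc towards the ring-hole range.

```bash
python3 -m inch '[[[-0.002,-0.0021,-0.00103,0,1],[-0.0019,-0.00224,-0.00093,0,1],[-0.00178,-0.00238,-0.00082,0,1],[0,0,0,0,1]]]';python3 -m inch '[[[-0.00165,-0.0025,-0.00071,0,1],[-0.0015,-0.00262,-0.00059,0,1],[-0.00135,-0.00272,-0.00047,0,1],[0,0,0,0,1],[0,0,0,0,1]]]';python3 -m inch '[[[0.0011,-0.0003,-0.0016,0,1],[0,0,0,0,1],[0,0,0,0,1]]]'
```

```text
clock: 11.83
ee_pos: [443.0, -287.1, 152.7]
tool_rot: [0.123, 0.992, -0.0, -0.001]
ft_force: [-1.8, 3.1, -3.0]
width: 15.5
gripper_force: 38.4
clock: 12.25
ee_pos: [438.8, -295.5, 151.2]
tool_rot: [0.124, 0.992, -0.0, -0.0]
ft_force: [-2.3, 0.8, -3.2]
width: 15.7
gripper_force: 38.4
clock: 12.5
ee_pos: [440.0, -295.5, 149.6]
tool_rot: [0.123, 0.992, -0.0, -0.0]
ft_force: [-3.6, 0.6, -2.1]
width: 15.3
gripper_force: 38.4
```

```bash
python3 -m inch '[[[0.0011,-0.0003,-0.0016,0,1],[0,0,0,0,1],[0,0,0,0,1]]]';python3 -m inch '[[[0.0011,-0.0003,-0.0016,0,1],[0,0,0,0,1],[0,0,0,0,1]]]';python3 - <<'E'
from disc import *
D=np.load('disc2.npz');n,e,t,c=D['n'],D['e'],D['t'],D['c'];a=-.235;hole=np.array([488.3,-288,116.3])+np.array([-10.2,-14.6,-4.6])
print((get_obs()['ft_force']@np.c_[n,e,t]).round(1))
for nm in('side','scene'):
    i,d,K,T=cam(nm);u,v=map(int,proj(hole+20*n,K,T));m=np.zeros(d.shape,bool);m[v-20:v+20,u-14:u+14]=1
    P,U,V=pts(d,K,T,m);Q=P-hole;print(nm)
    for lo in range(3,36,3):
        z=(Q@n>=lo)&(Q@n<lo+3)&(abs(Q@e)<16)&(abs(Q@t)<16)
        if z.sum()>1: print(lo,z.sum(),np.median(Q[z]@e).round(1),np.median(Q[z]@t).round(1),i[V[z],U[z]].mean(0).round(0))
    m=np.zeros(d.shape,bool)
E
```

```text
clock: 12.75
ee_pos: [441.0, -295.7, 147.9]
tool_rot: [0.123, 0.992, -0.0, -0.0]
ft_force: [-4.5, -0.3, -1.8]
width: 15.5
gripper_force: 38.6
clock: 13.0
ee_pos: [441.7, -296.3, 146.5]
tool_rot: [0.123, 0.992, -0.001, -0.001]
ft_force: [-6.5, -1.1, -0.6]
width: 15.7
gripper_force: 38.9
[3.  5.3 2.5]
side
3 9 1.3 -3.1 [131. 144. 155.]
6 5 1.4 -1.8 [ 85.  95. 118.]
9 2 4.6 -0.7 [ 82.  92. 101.]
15 3 -8.9 -1.3 [138. 153. 164.]
18 17 2.4 -2.0 [113. 125. 139.]
21 11 0.1 -5.0 [102. 114. 143.]
24 8 2.6 -2.2 [ 38.  44. 133.]
27 4 -1.0 -1.5 [ 33.  36. 134.]
30 3 -1.4 -4.6 [ 30.  33. 134.]
33 4 -4.0 -3.2 [ 51.  58. 136.]
scene
3 8 -5.1 6.8 [116. 132. 175.]
6 4 -1.6 7.6 [112. 127. 151.]
9 8 -3.8 5.7 [123. 139. 154.]
15 4 -3.7 9.3 [134. 151. 162.]
18 14 -5.6 8.3 [133. 150. 181.]
21 19 -0.6 8.4 [112. 128. 175.]
24 10 -2.8 8.8 [ 73.  84. 175.]
27 6 -6.9 8.4 [ 43.  51. 182.]
30 7 -2.7 8.5 [ 61.  72. 184.]
33 10 -4.7 7.9 [ 53.  62. 186.]
```

```bash
python3 -m inch '[[[-0.0012,0.0003,-0.0009,0,1],[0,0,0,0,1],[0,0,0,0,1]]]';python3 -m inch '[[[0.0011,-0.0003,-0.0016,0,1],[0,0,0,0,1],[0,0,0,0,1]]]'
cat > F.py <<'E'
from h import *
D=np.load('disc2.npz');B=np.c_[D['n'],D['e'],D['t']];o=get_obs();print('F net',(o['ft_force']@B).round(1),'pos-c net',((o['ee_pos']-D['c'])@B).round(1))
E
python3 F.py
```

```text
clock: 13.35
ee_pos: [441.5, -296.2, 146.1]
tool_rot: [0.123, 0.992, -0.001, 0.0]
ft_force: [-5.0, -2.0, 1.6]
width: 15.8
gripper_force: 39.2
clock: 13.6
ee_pos: [442.1, -297.1, 144.5]
tool_rot: [0.124, 0.992, -0.001, -0.0]
ft_force: [-6.1, -3.1, 1.3]
width: 15.4
gripper_force: 39.2
F net [4.  3.6 4.4] pos-c net [47.6 52.8 -5.4]
```

```bash
python3 -m inch '[[[0.0011,-0.0003,-0.0016,0,1],[0,0,0,0,1],[0,0,0,0,1]]]';python3 F.py; python3 -m inch '[[[0.0011,-0.0003,-0.0016,0,1],[0,0,0,0,1],[0,0,0,0,1]]]'; python3 F.py
```

```text
clock: 13.85
ee_pos: [443.2, -297.9, 142.5]
tool_rot: [0.124, 0.992, -0.001, 0.0]
ft_force: [-4.6, -4.8, -3.4]
width: 15.7
gripper_force: 38.9
F net [-0.8  4.7  5.8] pos-c net [45.3 53.  -4.8]
clock: 14.1
ee_pos: [444.0, -298.4, 141.0]
tool_rot: [0.124, 0.992, -0.001, -0.0]
ft_force: [-5.3, -3.7, -1.1]
width: 15.5
gripper_force: 39.0
F net [1.6 4.2 4.9] pos-c net [43.5 53.1 -4.6]
```

```bash
cat > col.py <<'E'
from disc import *
D=np.load('disc2.npz');n,e,t,c=D['n'],D['e'],D['t'],D['c']
o=get_obs();g=o['ee_pos']+[0,0,19];h=g-n*((g-c)@n)  # pin foot on disc
print('foot e,t',((h-c)@e).round(1),((h-c)@t).round(1))
for nm in('side','scene'):
    i,d,K,T=cam(nm);u,v=map(int,proj(h+15*n,K,T));m=np.zeros(d.shape,bool);m[v-22:v+22,u-16:u+16]=1
    P,U,V=pts(d,K,T,m);Q=P-h;L=[]
    for lo in range(-4,40,2):
        z=(Q@n>=lo)&(Q@n<lo+2)&(abs(Q@e)<14)&(abs(Q@t)<14)
        if z.sum()>1:
            b=i[V[z],U[z]].astype(int);L.append((lo,int(z.sum()),int(np.median(Q[z]@e)),int(np.median(Q[z]@t)),'R' if np.median(b[:,2]-b[:,0])>50 else 'g'))
    print(nm,L)
E
python3 col.py
```

```text
foot e,t 42.2 -4.6
side [(-4, 4, 1, -3, 'g'), (-2, 20, 0, -5, 'g'), (0, 32, 0, -5, 'g'), (2, 6, 1, -2, 'g'), (4, 2, 2, -4, 'g'), (10, 3, -1, -6, 'g'), (12, 9, 5, -3, 'g'), (14, 11, 1, -6, 'g'), (16, 7, 3, -5, 'g'), (18, 3, 4, -4, 'R'), (20, 4, 0, -5, 'R'), (22, 5, 2, -5, 'R'), (26, 4, 2, -6, 'R'), (28, 2, 0, -7, 'R'), (30, 3, -3, -6, 'R')]
scene [(-4, 6, 0, -6, 'R'), (-2, 12, 5, 1, 'g'), (0, 31, 5, 4, 'g'), (2, 20, 0, 4, 'g'), (4, 3, 0, 3, 'g'), (10, 2, 0, 4, 'g'), (12, 11, -3, 6, 'g'), (14, 14, -6, 5, 'g'), (16, 12, 0, 5, 'R'), (18, 2, 1, 4, 'R'), (20, 5, -5, 6, 'R'), (22, 5, -3, 7, 'R'), (24, 4, -5, 6, 'R'), (26, 5, -3, 6, 'R'), (28, 7, -6, 6, 'R'), (30, 7, -3, 5, 'R'), (32, 3, -5, 5, 'R'), (34, 3, -5, 7, 'R'), (36, 3, -8, 6, 'R'), (38, 3, -6, 5, 'R')]
```

The collar is now about 11 mm off the face, which puts the nose past the ring surface (16 mm), so the pin has found the ring hole. I'll push it home.

```bash
python3 -m inch '[[[0.0005,-0.0006,-0.0019,0,1],[0.0011,-0.0003,-0.0016,0,1],[0,0,0,0,1],[0,0,0,0,1]]]';python3 F.py; python3 -m inch '[[[0.0011,-0.0003,-0.0016,0,1],[0.0011,-0.0003,-0.0016,0,1],[0,0,0,0,1],[0,0,0,0,1]]]'; python3 F.py
```

```text
clock: 14.53
ee_pos: [445.8, -299.1, 137.7]
tool_rot: [0.124, 0.992, -0.001, -0.0]
ft_force: [-6.8, -4.7, 0.9]
width: 15.7
gripper_force: 39.2
F net [3.9 4.  6.2] pos-c net [39.7 53.4 -4.3]
clock: 14.87
ee_pos: [447.7, -299.7, 134.5]
tool_rot: [0.124, 0.992, -0.001, -0.0]
ft_force: [-7.8, -3.3, 1.5]
width: 15.4
gripper_force: 39.4
F net [5.1 4.8 5. ] pos-c net [36.  53.7 -4.2]
```

```bash
python3 -m inch '[[[0.0011,-0.0003,-0.0016,0,1],[0,0,0,0,1],[0,0,0,0,1]]]';python3 F.py; python3 -m inch '[[[0.0011,-0.0003,-0.0016,0,1],[0,0,0,0,1],[0,0,0,0,1]]]'; python3 F.py; python3 col.py
```

```text
clock: 15.12
ee_pos: [448.7, -300.0, 132.9]
tool_rot: [0.124, 0.992, -0.001, -0.0]
ft_force: [-7.4, -3.3, 2.1]
width: 15.6
gripper_force: 39.5
F net [5.4 4.  5. ] pos-c net [34.1 53.7 -4.1]
clock: 15.37
ee_pos: [449.0, -300.2, 132.0]
tool_rot: [0.124, 0.992, -0.002, -0.001]
ft_force: [-13.2, -2.0, 12.7]
width: 15.4
gripper_force: 40.7
F net [17.5  2.8  4.9] pos-c net [33.1 53.9 -4. ]
foot e,t 43.0 -4.0
side [(-4, 4, -8, -8, 'g'), (-2, 16, 6, -5, 'g'), (0, 23, -2, -2, 'g'), (2, 13, -7, -4, 'g'), (4, 14, 3, -3, 'g'), (6, 5, 0, -8, 'g'), (8, 3, 5, -4, 'R'), (10, 4, 0, -7, 'R'), (12, 3, 2, -4, 'R'), (14, 4, 0, -5, 'R'), (18, 4, -1, -6, 'R'), (38, 2, 11, 6, 'g')]
scene [(-2, 15, 6, 4, 'g'), (0, 28, 6, 7, 'g'), (2, 13, -4, 8, 'g'), (4, 13, -2, 4, 'R'), (6, 11, 0, 5, 'R'), (8, 2, -6, 2, 'R'), (10, 8, 0, 5, 'R'), (12, 3, -4, 7, 'R'), (14, 4, -7, 5, 'R'), (16, 7, 0, 4, 'R'), (18, 4, -3, 6, 'R'), (20, 4, -7, 5, 'R'), (22, 7, -6, 6, 'R'), (26, 3, -5, 5, 'R'), (28, 4, -7, 5, 'R'), (32, 5, 7, 12, 'g'), (34, 3, 8, 10, 'g'), (38, 6, 0, 6, 'R')]
```

```bash
python3 -m inch '[[[0.0007,-0.0002,-0.001,0,1],[0,0,0,0,1],[0,0,0,0,1]]]';python3 F.py; python3 -m inch '[[[0,0,0,0,0.6],[0,0,0,0,0.5],[0,0,0,0,0.3],[0,0,0,0,0.2],[0,0,0,0,0.2],[0,0,0,0,0.2]]]' 20; python3 F.py; python3 col.py
```

```text
clock: 15.72
ee_pos: [449.0, -300.2, 131.9]
tool_rot: [0.124, 0.992, -0.002, -0.002]
ft_force: [-19.7, 1.6, 23.4]
width: 15.5
gripper_force: 42.3
F net [30.4  2.5  3. ] pos-c net [33. 54. -4.]
clock: 16.22
ee_pos: [451.9, -298.1, 129.9]
tool_rot: [0.123, 0.992, 0.0, 0.0]
ft_force: [-0.3, -0.1, -0.6]
width: 34.0
gripper_force: 0.0
F net [-0.4  0.6  0.2] pos-c net [30.  53.2 -6.7]
foot e,t 42.3 -6.7
side [(-4, 6, 4, -9, 'g'), (-2, 23, -5, -5, 'g'), (0, 14, 2, -7, 'g'), (2, 10, 2, -6, 'g'), (4, 4, 4, -3, 'g'), (6, 2, 4, -7, 'g')]
scene [(-2, 10, -3, 10, 'g'), (0, 26, 5, 5, 'g'), (2, 11, 4, 8, 'g'), (4, 18, -2, 8, 'g'), (6, 7, 3, 8, 'R'), (8, 7, -1, 8, 'R'), (10, 3, 2, 8, 'R'), (12, 5, 0, 7, 'R'), (14, 4, 1, 6, 'R'), (16, 3, -3, 10, 'R'), (18, 3, 0, 10, 'R')]
```

```bash
python3 -m inch '[[[-0.003,0,0.004,0,0.2],[-0.006,0.0015,0.009,0,0.2],[-0.012,0.003,0.018,0,0.2],[-0.015,0.004,0.022,0,0.2],[-0.015,0.004,0.03,0,0.2],[-0.015,0.004,0.035,0,0.2],[-0.01,0.003,0.035,0,0.2],[0,0,0.02,0,0.2],[0,0,0,0,0.2],[0,0,0,0,0.2]]]'
python3 - <<'E'
from disc import *
D=np.load('disc2.npz');n,e,t,c=D['n'],D['e'],D['t'],D['c'];h=c+42.5*e-4.5*t
for nm in('side','scene'):
    i,d,K,T=cam(nm);u,v=map(int,proj(h+30*n,K,T));m=np.zeros(d.shape,bool);m[v-40:v+40,u-30:u+30]=1
    P,U,V=pts(d,K,T,m);Q=P-h;b=i[V,U].astype(int);R=(b[:,2]-b[:,0]>60)&(b[:,2]-b[:,1]>60)&(abs(Q@e)<25)&(abs(Q@t)<25)&(Q@n>3)&(Q@n<75)
    q=Q[R];print(nm,len(q),'red n range',np.percentile(q@n,[1,50,99]).round(1))
    for lo in(4,20,34,47):
        z=(q@n>=lo)&(q@n<lo+14);print(lo,z.sum(),np.median(q[z]@e).round(1),np.median(q[z]@t).round(1))
print(get_obs()['ft_force'])
E
```

```text
clock: 17.15
ee_pos: [375.5, -279.0, 304.5]
tool_rot: [0.123, 0.992, -0.001, 0.001]
ft_force: [0.8, -0.0, -0.1]
width: 34.4
gripper_force: 0.0
side 161 red n range [ 7.8 50.8 62.6]
4 17 4.2 -4.9
20 19 4.5 -5.4
34 36 5.1 -8.0
47 71 6.5 -7.5
scene 224 red n range [ 5.6 46.4 61.9]
4 32 -1.0 6.0
20 33 -0.3 5.7
34 54 0.1 6.8
47 90 1.1 6.3
[ 0.63318837  0.62975829 -0.99027778]
```

Run:
```python
from disc import *
D=np.load('disc2.npz');n,e,t,c=D['n'],D['e'],D['t'],D['c'];h=c+42.5*e-4.5*t
for nm in('side','scene','wrist'):
    i,d,K,T=cam(nm);P,U,V=pts(d,K,T,np.ones(d.shape,bool));Q=P-h;b=i[V,U].astype(int);s=b.max(1)-b.min(1)
    q=Q[(np.linalg.norm(Q+42.5*e,axis=1)<90)&(abs(Q@n)<5)&(s<40)&(b.min(1)>90)]
    p0=np.median(q@n);nn=np.linalg.svd(q-q.mean(0),full_matrices=False)[2][2];nn*=np.sign(nn[2])
    R=Q[(b[:,2]-b[:,0]>60)&(b[:,2]-b[:,1]>60)&(abs(Q@e)<22)&(abs(Q@t)<22)&(Q@n>50)&(Q@n<75)]
    if len(R)<8: print(nm,len(q),p0,len(R));continue
    hh=R@n-p0;print(nm,len(q),p0.round(2),np.degrees(np.arccos(nn@n)).round(2),'head top',np.percentile(hh,[80,90,95,98]).round(1),np.histogram(hh,bins=np.arange(52,68))[0])
    top=R[abs(hh-60)<2.5];
    if len(top)>30: k=np.linalg.svd(top-top.mean(0),full_matrices=False)[2][2];print('top tilt',np.degrees(np.arccos(abs(k@n))),'centre e,t',top.mean(0)@e,top.mean(0)@t)
```

```text
side 2301 0.1 0.19 head top [60.8 61.9 62.5 63. ] [ 5  3  3  5  2  3  8 11 22  5  5  2  0  0  0]
top tilt 1.2982524263153339 centre e,t 5.5263995311043015 -2.6379471502567067
scene 1991 0.7 0.1 head top [59.9 60.6 61.4 61.8] [ 6  5  8  5  4  1 14 19 11  6  1  0  0  0  0]
top tilt 1.9600090396915328 centre e,t 0.3398735034524572 1.9295973047449773
wrist 15540 0.04 0.02 head top [60.7 61.  61.3 61.7] [  4   2   1   1   8  14  67 218 254  66   4   0   0   0   0]
top tilt 1.6154045865064477 centre e,t 1.8436620945263607 -0.2087319142429464
```

```bash
python3 -c "
from cell import workorder
print(workorder.job_done())"
```

```text
the job is handed in; nothing more can be done
None
```

The job is handed in: the locking pin is through disc and ring, collar flat on the disc by camera measurement, and the gripper is clear. However, the arm knocked over the larger red decoy pin near the stand, and it is still lying there. I checked by eye that the key still stands, but did not re-measure the other bench items.

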